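Set the carving hammer's air regulator by counting clicks

TASK

Set the air regulator for the carving hammer: with closed fingertips, never gripping and never forcing the thumb lever, push it gently all the way clockwise (seen from above) to its stop, then click it forward, counter-clockwise, exactly four notches without ever going past the fourth, and leave it resting in that notch. Then press the air valve's button all the way down to let the air on, and let it come back up. Leave everything else on the bench where it is.

Things in the scene. Friction and masses are not known exactly. Their poses are not given: they have to be found in the camera images.
- regulator: Air regulator bolted to the bench, origin under its centre: aluminium housing 110 x 110 x 60 mm high, foot plate 150 x 130 mm, brass ports 34 mm up reaching 100 mm out at +y and 80 mm at -y. On top a round grey head, 92 mm diameter, 60 to 100 mm above the bench. The lever reaches out of the head on the housing's -x side.
- axle (a point): Top centre of the head, on the lever's vertical pivot, 100 mm above the bench. Lever: steel bar 12 mm wide, 7 mm thick, centre 86 mm above the bench, ending in an upright round thumb post, 16 mm diameter, axis 115 mm from the pivot, foot 81 mm and top 127 mm above the bench. Its pose is not measured; it starts in notch 1, 2 or 3 from the stop, unknown: find it by touch or by camera.
- stop_about (a point): Where the post's centre (106 mm above the bench) would stand at the lever's stop (zero notch, clockwise end seen from above) if the head were square to the housing. The head is clamped at an unknown angle, so really it stands up to 0.22 rad either way round the pivot. At the stop the pushing force keeps rising; over 18 N on the lever is too hard.
- notch4_about (a point): The same nominal place for notch 4, out by the same unknown angle. Notches are 0.16 rad apart (18 mm at the post), 7 beyond the stop. A hidden spring detent holds the lever: the push at the post rises to about 5 N within each click and is gone half-way; then the lever jumps into the next notch by itself, away from the finger, and stays.
- air_button_top (a point): Centre of the top of the air valve's button, about 59 mm above the bench: a grey round push button, 40 mm diameter, in a dark ring on a small aluminium valve block (70 x 60 x 36 mm, brass ports at its two ends) bolted to the bench left or right of the regulator; it is pressed straight down.
- air_button (a joint): Travel of that button: 0 up, 0.007 m fully down; a spring pushes it back, about 6 N when fully down. It counts as fully down beyond 0.0055 m.
- tin: bystander: closed steel tin, 68 mm diameter, 70 mm high, origin under its centre
- mallet: bystander: hammer with a wooden handle, lying flat, under 60 mm high
- chisel: bystander: steel carving chisel 185 mm long, lying flat, 16 mm high
- rasp: bystander: rasp with wooden handle, 310 mm long, lying flat behind the regulator, 26 mm high
- brush: bystander: hand brush with wooden handle, lying flat, under 60 mm high
- offcut: bystander: rough marble offcut, 100 mm across, 62 mm high, origin under its centre
- earmuffs: bystander: yellow ear defenders with a black band, 130 mm wide, 76 mm high
Mind the look-alikes: they are no part of the job. Leave any purple look-alike of the part that bears air_button_top alone.

How it is judged:
On the way, in this order (a step that is already met when the one before it is completed fails the run):
1. the lever is back at its stop (zero notch) (value of joint lever below 0.03 rad), for 0.1 s.
2. the lever rests in the fourth notch from the stop (value of joint lever between 0.592 and 0.688 rad), for 0.2 s.
3. the button is fully down with the lever in the fourth notch (all of step 2 and value of joint air_button above 0.0055 m), for 0.05 s.
At the end, for the whole second after the job is handed in: The lever rests, still, in the fourth notch from its stop (within 0.3 of a notch), and the button is back up (pressed less than 2 mm) (all of step 2 and velocity of joint lever between -0.05 and 0.05 rad/s and value of joint air_button below 0.002 m); the robot touches nothing.
It fails at once if the lever is pushed or squeezed with more than 18 N (contact force between any of the fingers, the arm and lever above 18 N).
It fails at once if the lever goes past the fourth notch (more than half-way to the fifth) (value of joint lever above 0.72 rad).
It fails at once if a bystander is shifted by more than 25 mm (distance of any of tin, mallet, chisel, rasp, brush, offcut, earmuffs from where it was at the start of the episode above 0.025 m).
It also fails if it takes over 72 s, if anything falls off the work surface, if the arm or the gripper's body presses on something with over 40 N, if the wrist force passes 120 N, or if a joint passes its speed limit or range.

ROBOT

A 7-joint arm with a two-finger parallel gripper is mounted at the origin on the work surface. World frame = base frame: x ahead of the robot, y to its left, z up, the work surface at z = 0. Lengths are in m, angles in rad, forces in N, time in s.
With the tool pointing down it reaches from about 0.425 to 0.825 m from the base axis. Payload 3.6 kg.
Tool frame: the origin (TCP) lies on the mounting face of the last link; the fingertips stand 186 mm ahead of it and the grasp point (between the pads) lies 167 mm ahead of it (ctrl.pinch_z is the distance from the TCP to the grasp point, in m); z points along the fingers, y is the line along which they close (so a half turn about z gives the same grasp; the last joint's range is limited). The gripper opens to 93 mm and grips with 3 to 60 N. Pads are 15 mm wide; open, the fingers measure 128 mm over their backs; the gripper's body (75 mm by 188 mm) begins 65 mm behind the grasp point.
Start: joints at [-1.252, 0.615, -0.013, 1.423, 0.008, 1.103, -0.04], TCP at [0.22, 0.612, 0.405] pointing down, gripper open.
Joint ranges: [-3.12, 3.12], [-0.3, 2.06], [-1.34, 1.32], [0.26, 2.42], [-1.36, 4.5], [0.01, 1.98], [-2.84, 2.84]. Speed limits (rad/s): [2.79, 2.79, 3.14, 3.14, 3.14, 3.14, 3.14].

INTERFACE

Orientations are given as a unit quaternion [x, y, z, w].
In Python, from bench import ctrl gives the robot as it stands. The module is installed in compiled form; this text tells all that it offers.
- The arm moves only by the tool step_arm, never from a script. Its argument "moves" is text: rows parted by semicolons, each of 7 numbers parted by spaces: the finger opening in mm, from 0 to 93, then the shift along the tool's x, y, z in units of 40 mm (1.0 is 40 mm), then the turn, a rotation vector about the tool's x, y, z in units of 8 degrees (1.0 is 8 degrees). A call has 1 to 12 rows; each row is the pose to reach, as a shift and turn from the pose commanded when the call began, along the tool's axes at that moment; what a row does not reach only later rows make up. A row lasts 1/8 s, in which the tool goes at most 62.5 mm and 10.7 degrees, less where a joint would pass 70% of its speed; a pose out of reach is approached as far as the arm can. A call with a gripper value outside its range is refused whole. The fingers move at their own pace and stop on an object; "squeeze" is the grip in N (left out, the last holds). Time passes only in rows, so rows that repeat a pose let the fingers close. It gives the time, the measured TCP pose, the force, the opening and the grip force at its end, in the units of the state.
- ctrl.get_obs(): the state, without advancing time (a new reading comes with each control period).
- ctrl.get_image(name): name is "scene" or "side" or "wrist"; returns a dict with "frame" (400x640x3 uint8, blue, green, red), "range_z" (400x640 float32, m along the optical axis (not along the pixel's ray), 0 where there is no reading), "fx", "fy", "cx", "cy" (pixels), "extrinsics" (4x4, takes a point from world to camera coordinates). Camera axes: x right, y up, looking along -z (the intrinsics and any distortion apply to the point x, -y, -z); pixel columns grow to the right and rows downward; lengths in m; the calibration is good to about 2 mm. A picture is of the moment at which its call begins.
- ctrl.close_job(): hands the job in; it is judged then, once.
The state is a dict: "clock": time; "joint_pos": joint angles; "joint_velocities": joint speeds; "joint_efforts": joint torques, N m; "tcp_pos": TCP position; "tcp_rot": TCP orientation; "force": force on the tool from outside, world axes, zero at the start; "torque": the same for the moment, N m; "opening": finger opening in m; "finger_force": force on a finger pad.
Only numpy, scipy, OpenCV 4.12 (cv2) and the standard library are available. Lean on these libraries where they do the work, as an engineer would, in place of code of your own. Each camera call takes 0.05 s, during which the arm holds its last target. There are 200 camera calls.

## Working session

There is one attempt and no reset: what is moved stays moved. The work goes in short steps, Python scripts to look and compute and a tool call to move; the robot and the scene stay as the last step left them, time stands still between calls to the robot, and variables do not carry over. Pictures are saved under pics/ and viewed, at most 10 in all, crops included, and the job is handed in when it is done.

Besides the shell and the picture viewer there is one more tool, called after ">>>" as name(argument=value, ...), one argument or row to a line, values as JSON. step_arm: Moves the arm, as the interface text tells. Its arguments: {"type":"object","properties":{"moves":{"type":"string"},"squeeze":{"type":"number"}},"required":["moves"]}

```bash
mkdir -p pics; cat > h.py <<'E'
import numpy as np, cv2
from bench import ctrl
def cam(n):
    d=ctrl.get_image(n); return d
def pts(d):
    z=d["range_z"]; v,u=np.mgrid[0:z.shape[0],0:z.shape[1]]
    p=np.stack([(u-d["cx"])/d["fx"]*z,-(v-d["cy"])/d["fy"]*z,-z,np.ones_like(z)],-1)
    w=p@np.linalg.inv(np.array(d["extrinsics"])).T
    w=w[...,:3]; w[z<=0]=np.nan; return w
E
python3 - <<'E'
from h import *
for n in ("scene","side"):
    d=cam(n); cv2.imwrite(f"pics/{n}0.png",d["frame"]); np.save(n+"0.npy",pts(d)); 
    E=np.array(d["extrinsics"]); print(n,d["fx"],np.linalg.inv(E)[:3,3], [k for k in d])
o=ctrl.get_obs(); print(o)
E
```

```text
scene 507.278483524897 [ 1.71929743 -0.08367631  1.12059695] ['frame', 'range_z', 'fx', 'fy', 'cx', 'cy', 'extrinsics']
side 487.3355312284805 [-0.14946675 -0.6879657   0.7117056 ] ['frame', 'range_z', 'fx', 'fy', 'cx', 'cy', 'extrinsics']
{'clock': 0.1, 'joint_pos': array([-1.2515136 ,  0.6158121 , -0.01263834,  1.42467359,  0.00809351,
        1.1033617 , -0.04036924]), 'joint_velocities': array([-0.0014875 , -0.00047736, -0.00037077, -0.00190926,  0.00039919,
       -0.0006621 , -0.00115937]), 'joint_efforts': array([ 6.24318145e-04, -4.60038292e+01,  2.09945706e-01, -1.66245300e+01,
       -6.11769548e-02,  1.68919220e-02,  9.59311683e-05]), 'tcp_pos': array([0.22019179, 0.61129076, 0.40372477]), 'tcp_rot': array([ 1.71976707e-01,  9.85100399e-01, -1.08665676e-03, -1.86573055e-04]), 'force': array([ 0.01394948, -0.25094299,  0.77171746]), 'torque': array([-0.0054987 ,  0.01691394,  0.00479542]), 'finger_force': 0.0, 'opening': 0.09279183950673306}
```

View pics/scene0.png

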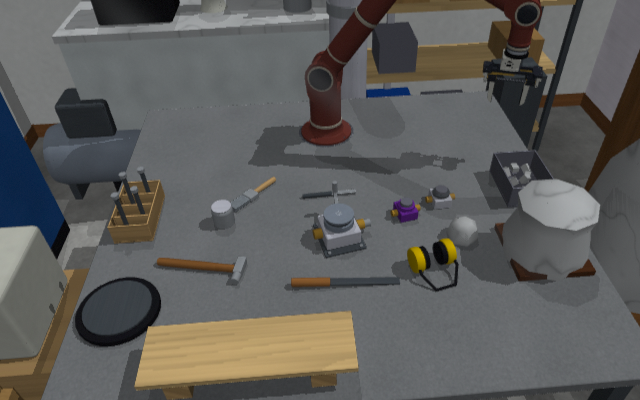

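View pics/side0.png

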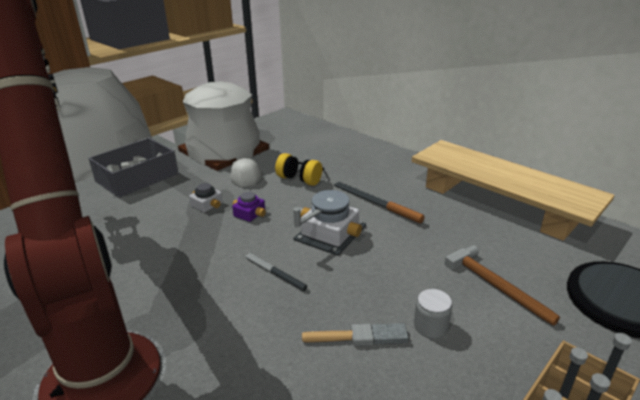

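Scene: regulator head at (339,215), its thumb post at (335,187). There are two push-valve candidates, a purple look-alike at (405,208) and an aluminium one with a grey button at (440,193). By the description I choose the aluminium one. Next I measure and check with a crop.

```bash
python3 - <<'E'
from h import *
f=cv2.imread("pics/scene0.png")
c=f[170:260,300:470]; cv2.imwrite("pics/crop.png",cv2.resize(c,None,fx=4.5,fy=4.5,interpolation=cv2.INTER_CUBIC))
for n,bx in (("scene",(300,380,175,260)),("side",(285,365,180,250))):
    w=np.load(n+"0.npy"); u0,u1,v0,v1=bx
    r=w[v0:v1,u0:u1].reshape(-1,3)
    h=r[(r[:,2]>.094)&(r[:,2]<.106)]; 
    print(n,"z~.1",len(h),h.mean(0),np.median(h,0))
    c0=np.median(h,0); k=h[np.linalg.norm(h[:,:2]-c0[:2],axis=1)<.06]
    (cc,rr)=cv2.minEnclosingCircle(k[:,:2].astype(np.float32)); print("head",cc,rr,k.mean(0))
    p=r[(r[:,2]>.108)&(r[:,2]<.14)]; print("post",len(p),p.mean(0),np.median(p,0),p.min(0),p.max(0))
    g=r[(r[:,2]>.05)&(r[:,2]<.066)]; print("housing top",cv2.minAreaRect(g[:,:2].astype(np.float32)))
    g=r[(r[:,2]>.08)&(r[:,2]<.092)]; d=np.linalg.norm(g[:,:2]-cc,axis=1); g=g[(d>.055)&(d<.11)]; print("bar",len(g),g.mean(0) if len(g) else 0)
for n,bx in (("scene",(422,460,180,212)),("side",(188,222,178,215))):
    w=np.load(n+"0.npy"); u0,u1,v0,v1=bx
    r=w[v0:v1,u0:u1].reshape(-1,3)
    b=r[(r[:,2]>.052)&(r[:,2]<.068)]; print(n,"button",len(b),b.mean(0),cv2.minEnclosingCircle(b[:,:2].astype(np.float32)))
E
```

```text
scene z~.1 536 [ 0.60059498 -0.00109598  0.09946485] [ 0.6030615  -0.00150981  0.09947297]
head (0.6015222668647766, -0.0026175358798354864) 0.048795439302921295 [ 0.60355448 -0.00099506  0.09944567]
post 35 [ 0.48879938 -0.00403875  0.12024802] [ 0.48966025 -0.00408007  0.12196719] [ 0.47806727 -0.01057138  0.10906733] [0.49634926 0.00280579 0.13011243]
housing top ((0.6195944547653198, -0.0032747313380241394), (0.14285077154636383, 0.1109202429652214), 77.57060241699219)
bar 38 [ 0.51830591 -0.0029828   0.0887271 ]
side z~.1 669 [ 0.59110649 -0.00379094  0.09999147] [ 0.59395424 -0.00439001  0.10021549]
head (0.5987927913665771, 0.0010700840502977371) 0.0488571897149086 [ 0.59591384 -0.00369102  0.0999733 ]
post 68 [ 0.48240231 -0.0050696   0.12014135] [ 0.48120028 -0.00556223  0.12133647] [ 0.47642542 -0.01112109  0.10834243] [0.49203086 0.00522225 0.12865729]
housing top ((0.5854482650756836, -0.011181548237800598), (0.10831521451473236, 0.14324229955673218), 37.363162994384766)
bar 83 [ 0.51792776 -0.00353648  0.08861298]
scene button 89 [0.47322552 0.34629462 0.05794056] ((0.4717910885810852, 0.34400832653045654), 0.022987741976976395)
side button 107 [0.46692723 0.34440918 0.05865892] ((0.46901318430900574, 0.347101092338562), 0.021299010142683983)
```

View pics/crop.png

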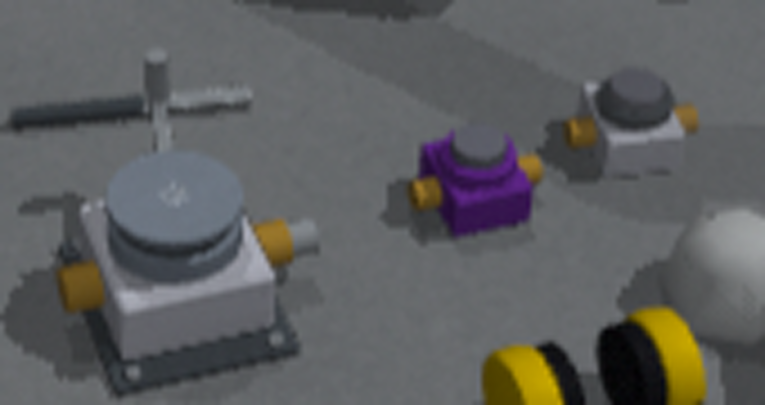

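The crop shows the purple look-alike at scene (405,205) and the plain aluminium valve at (440,193). The aluminium one is the target, with its button top at (0.470, 0.345, 0.059). The axle is at (0.600, -0.001) and the post at (0.485, -0.0045), which is 115 mm out as it should be.

```bash
cat > plan.py <<'E'
from h import *
from scipy.spatial.transform import Rotation as R
A=np.array([.600,-.001])
def down(yaw): # tool z down, tool x at world angle yaw
    x=np.array([np.cos(yaw),np.sin(yaw),0]); z=np.array([0,0,-1.]); return R.from_matrix(np.stack([x,np.cross(z,x),z],1))
def rows(p,yaw,frm=None):
    """units from the current (or given) pose to position p, yaw"""
    if frm is None:
        o=ctrl.get_obs(); P=o["tcp_pos"]; Q=R.from_quat(o["tcp_rot"])
    else: P,Q=np.array(frm[0]),down(frm[1])
    T=down(yaw); return np.round(np.r_[Q.inv().apply(np.array(p)-P)/.04,(Q.inv()*T).as_rotvec(degrees=True)/8],3)
def arc(phi,off,z=.286): # lever world angle phi; tool centre at tangential offset off (ccw +), tool x clockwise tangent
    r=np.array([np.cos(phi),np.sin(phi)]); t=np.array([-r[1],r[0]])
    return np.r_[A+.115*r+off*t,z], phi-np.pi/2
E
python3 - <<'E'
from plan import *
o=ctrl.get_obs(); P=o["tcp_pos"]
print(rows([.43,.35,.404],np.radians(130)))
print(rows([.485,-.065,.404],np.pi/2)); print(rows([.485,-.065,.286],np.pi/2))
E
```

```text
[-7.148e+00 -4.369e+00  3.000e-03 -1.500e-02  4.000e-03  3.774e+00]
[-1.1957e+01 -1.3664e+01  2.3000e-02 -1.4000e-02  1.0000e-02  8.7740e+00]
[-1.1957e+01 -1.3658e+01  2.9730e+00 -1.4000e-02  1.0000e-02  8.7740e+00]
```

>>> step_arm(
  moves="0 -3.6 -2.2 0 0 0 1.9; 0 -7.15 -4.4 0 0 0 3.8; 0 -7.15 -4.4 0 0 0 3.8; 0 -7.15 -4.4 0 0 0 3.8; 0 -7.15 -4.4 0 0 0 3.8; 0 -9.5 -9 0 0 0 6.3; 0 -11.96 -13.66 0 0 0 8.77; 0 -11.96 -13.66 0 0 0 8.77; 0 -11.96 -13.66 0 0 0 8.77; 0 -11.96 -13.66 0 0 0 8.77; 0 -11.96 -13.66 0 0 0 8.77; 0 -11.96 -13.66 0 0 0 8.77",
  squeeze=5,
)

```text
clock: 1.6
tcp_pos: [0.4852, -0.0663, 0.4046]
tcp_rot: [0.707, 0.708, 0.0, -0.0]
force: [1.1, 0.2, 0.6]
opening: 0.0008
finger_force: 0.0
```

```bash
python3 - <<'E'
from plan import *
d=cam("wrist"); cv2.imwrite("pics/w1.png",d["frame"]); w=pts(d); r=w.reshape(-1,3)
m=np.linalg.norm(r[:,:2]-A,axis=1)
h=r[(m<.06)&(abs(r[:,2]-.1)<.005)]; print("head",len(h),cv2.minEnclosingCircle(h[:,:2].astype(np.float32)) if len(h) else 0)
p=r[(m>.09)&(m<.14)&(abs(r[:,2]-.127)<.006)]; print("post",len(p),cv2.minEnclosingCircle(p[:,:2].astype(np.float32)) if len(p) else 0,p.mean(0) if len(p) else 0)
print(rows([.485,-.065,.286],np.pi/2))
E
```

```text
head 7793 ((0.6007308959960938, 0.00012704593245871365), 0.04618874564766884)
post 272 ((0.48581305146217346, -0.002122178440913558), 0.007804954424500465) [ 0.48579048 -0.00193934  0.12627891]
[ 0.319 -0.01   2.983  0.02   0.065 -0.102]
```

View pics/w1.png

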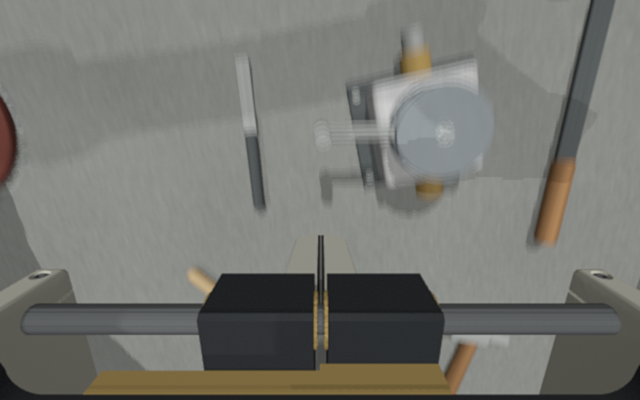

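The wrist view shows the post at (322,133), the lever to the head at (445,130), and the closed fingertips below them with a clear path. The wrist depth gives a post radius of 7.8 mm and a lever length of 115 mm, both as described. Next I descend beside the post.

>>> step_arm(
  moves="0 0 0 1.5 0 0 0; 0 0 0 2.95 0 0 0; 0 0 0 2.95 0 0 0; 0 0.6 0 2.95 0 0 0; 0 0.8 0 2.95 0 0 0; 0 0.8 0 2.95 0 0 0",
)

```text
clock: 2.4
tcp_pos: [0.4856, -0.0321, 0.2883]
tcp_rot: [0.706, 0.708, 0.001, 0.001]
force: [-0.5, -0.2, -0.8]
opening: 0.0004
finger_force: 0.0
```

```bash
sed -i 's/^A=.*/A=np.array([.6007,.0001])/' plan.py; python3 - <<'E'
from plan import *
o=ctrl.get_obs(); print(o["tcp_pos"],o["force"])
f=arc(np.pi+.019,.02); print(f)
for k in np.arange(.02,-.6,-.02): 
    q=arc(np.pi+.019+k,.0155); print(round(k,2),q[0][:2].round(4),round(q[1]-np.pi/2,3))
E
```

```text
[ 0.48563524 -0.032107    0.2882946 ] [-0.49340736 -0.15180341 -0.80709172]
(array([ 0.48610073, -0.02208126,  0.286     ]), 1.5897963267948967)
0.02 [ 0.4864 -0.0199] 0.039
0.0 [ 0.486  -0.0176] 0.019
-0.02 [ 0.4857 -0.0153] -0.001
-0.04 [ 0.4854 -0.013 ] -0.021
-0.06 [ 0.4852 -0.0107] -0.041
-0.08 [ 0.485  -0.0084] -0.061
-0.1 [ 0.4848 -0.006 ] -0.081
-0.12 [ 0.4847 -0.0037] -0.101
-0.14 [ 0.4847 -0.0014] -0.121
-0.16 [0.4847 0.0009] -0.141
-0.18 [0.4847 0.0032] -0.161
-0.2 [0.4848 0.0056] -0.181
-0.22 [0.4849 0.0079] -0.201
-0.24 [0.4851 0.0102] -0.221
-0.26 [0.4853 0.0125] -0.241
-0.28 [0.4856 0.0148] -0.261
-0.3 [0.4859 0.0171] -0.281
-0.32 [0.4863 0.0194] -0.301
-0.34 [0.4867 0.0217] -0.321
-0.36 [0.4871 0.024 ] -0.341
-0.38 [0.4876 0.0262] -0.361
-0.4 [0.4882 0.0285] -0.381
-0.42 [0.4888 0.0307] -0.401
-0.44 [0.4894 0.033 ] -0.421
-0.46 [0.4901 0.0352] -0.441
-0.48 [0.4908 0.0374] -0.461
-0.5 [0.4916 0.0396] -0.481
-0.52 [0.4924 0.0417] -0.501
-0.54 [0.4932 0.0439] -0.521
-0.56 [0.4941 0.046 ] -0.541
-0.58 [0.4951 0.0482] -0.561
```

>>> step_arm(
  moves="0 0.1 0 0 0 0 0; 0 0.2 0 0 0 0 0; 0 0.3 0 0 0 0 0; 0 0.35 0 0 0 0 0; 0 0.375 0 0 0 0 0; 0 0.4 0 0 0 0 0; 0 0.425 0 0 0 0 0; 0 0.45 0 0 0 0 0; 0 0.45 0 0 0 0 0",
)

```text
clock: 3.52
tcp_pos: [0.485, -0.0153, 0.2868]
tcp_rot: [0.707, 0.707, -0.001, 0.0]
force: [-0.3, -4.9, 2.1]
opening: 0.0005
finger_force: 2.4
```

>>> step_arm(
  moves="0 0.025 0 0 0 0 0; 0 0.05 0 0 0 0 0; 0 0.05 0 0 0 0 0",
)

```text
clock: 3.9
tcp_pos: [0.485, -0.0125, 0.2867]
tcp_rot: [0.707, 0.707, -0.0, -0.0]
force: [-1.0, -2.5, 1.4]
opening: 0.0005
finger_force: 1.4
```

>>> step_arm(
  moves="0 0.025 0 0 0 0 0; 0 0.05 0 0 0 0 0; 0 0.075 0 0 0 0 0; 0 0.1 0 0 0 0 0; 0 0.125 0 0 0 0 0; 0 0.125 0 0 0 0 0",
)

```text
clock: 4.65
tcp_pos: [0.4852, -0.0074, 0.2867]
tcp_rot: [0.707, 0.707, 0.0, -0.0]
force: [-0.4, -1.8, 0.2]
opening: 0.0009
finger_force: 0.0
```

>>> step_arm(
  moves="0 0.05 0 0 0 0 0; 0 0.1 0 0 0 0 0; 0 0.125 0 0 0 0 -0.3; 0 0.15 0 0 0 0 -0.5; 0 0.175 0 0 0 0 -0.5; 0 0.175 0 0 0 0 -0.5",
)

```text
clock: 5.4
tcp_pos: [0.4852, -0.001, 0.2868]
tcp_rot: [0.682, 0.731, -0.0, 0.0]
force: [0.6, -1.3, -0.5]
opening: 0.0004
finger_force: 0.7
```

>>> step_arm(
  moves="0 -0.05 0 0 0 0 0.6; 0 -0.05 0 0 0 0 1.3; 0 0 0 0 0 0 1.5; 0 0.025 0 0 0 0 1.5; 0 0.05 0 0 0 0 1.5; 0 0.05 0 0 0 0 1.5",
)

```text
clock: 6.15
tcp_pos: [0.4851, 0.0006, 0.2868]
tcp_rot: [0.755, 0.656, -0.0, 0.001]
force: [0.2, -3.8, -1.2]
opening: 0.0008
finger_force: 1.8
```

>>> step_arm(
  moves="0 0.025 0 0 0 0 0; 0 0.025 0 0 0 0 0",
)

```text
clock: 6.4
tcp_pos: [0.4851, 0.0009, 0.2868]
tcp_rot: [0.755, 0.656, -0.001, 0.001]
force: [0.4, -6.1, -1.5]
opening: 0.0007
finger_force: 2.7
```

>>> step_arm(
  moves="0 0.02 0 0 0 0 0; 0 0.02 0 0 0 0 0",
)

```text
clock: 6.65
tcp_pos: [0.4851, 0.0011, 0.2868]
tcp_rot: [0.755, 0.656, -0.001, 0.001]
force: [0.5, -6.6, -1.1]
opening: 0.0008
finger_force: 3.3
```

>>> step_arm(
  moves="0 0.03 0 0 0 0 0; 0 0.03 0 0 0 0 0",
)

```text
clock: 6.9
tcp_pos: [0.4852, 0.0014, 0.2868]
tcp_rot: [0.755, 0.655, -0.001, 0.002]
force: [0.6, -9.2, -0.7]
opening: 0.0003
finger_force: 4.2
```

>>> step_arm(
  moves="0 -0.3 0 0 0 0 0; 0 -0.7 0 0 0 0 0; 0 -0.7 0 -1.3 0 0 0; 0 -0.8 0 -2.2 0 0 0; 0 -0.8 0 -2.2 0 0 0; 0 -0.8 0 -2.2 0 0 0; 0 -0.8 0 -2.2 0 0 0",
)

```text
clock: 7.78
tcp_pos: [0.4805, -0.0271, 0.3736]
tcp_rot: [0.754, 0.656, -0.001, -0.001]
force: [-0.1, -0.3, -0.5]
opening: 0.0007
finger_force: 0.0
```

```bash
cat > post.py <<'E'
from plan import *
d=cam("wrist"); r=pts(d).reshape(-1,3); m=np.linalg.norm(r[:,:2]-A,axis=1)
h=r[(m<.06)&(abs(r[:,2]-.1)<.005)]; print("head",len(h),cv2.minEnclosingCircle(h[:,:2].astype(np.float32)) if len(h) else 0)
p=r[(m>.09)&(m<.14)&(abs(r[:,2]-.127)<.006)]
if len(p):
    c,rr=cv2.minEnclosingCircle(p[:,:2].astype(np.float32)); print("post",len(p),c,rr,"phi-pi",np.angle(-complex(*(np.array(c)-A))))
o=ctrl.get_obs(); print(o["tcp_pos"],o["tcp_rot"],o["force"])
E
python3 post.py; python3 - <<'E'
from plan import *
print(arc(np.pi-.141,-.035))
print(rows([*arc(np.pi-.141,-.035)[0][:2],.375],np.pi/2-.141)); print(rows(arc(np.pi-.141,-.035)[0],np.pi/2-.141))
E
```

```text
head 9087 ((0.6006296277046204, -3.319916868349537e-05), 0.046103544533252716)
post 331 (0.48676371574401855, 0.01612963154911995) 0.008044424466788769 phi-pi -0.13977205999450718
[ 0.48063479 -0.02711666  0.37357411] [ 0.7544554   0.65634971 -0.00103596 -0.00101173] [ 0.13251535  0.33341411 -0.14548114]
(array([0.49175993, 0.05091398, 0.286     ]), 1.4297963267948965)
[ 1.97   0.005 -0.036 -0.021  0.002  0.015]
[ 1.971e+00  1.200e-02  2.189e+00 -2.100e-02  2.000e-03  1.500e-02]
```

The lever moved exactly one notch, from +0.019 to -0.140 rad, so it is at the stop. Now I cross over to the other side of the post.

>>> step_arm(
  moves="0 1 0 0 0 0 0; 0 1.97 0 0 0 0 0; 0 1.97 0 0 0 0 0; 0 1.97 0 1 0 0 0; 0 1.97 0 2.19 0 0 0; 0 1.97 0 2.19 0 0 0; 0 1.97 0 2.19 0 0 0",
)

```text
clock: 8.7
tcp_pos: [0.4925, 0.0498, 0.2881]
tcp_rot: [0.755, 0.656, 0.0, 0.001]
force: [-0.3, -0.2, 0.6]
opening: 0.0004
finger_force: 0.0
```

```bash
python3 - <<'E'
from plan import *
o=ctrl.get_obs(); print(o["tcp_pos"],o["force"])
f=(o["tcp_pos"],np.pi/2-.141)
# finger face at lever joint q (rad from stop): rows relative to now
for q in (-.05,0,.05,.08,.1,.16,.21,.24,.26,.32,.37,.40,.42,.48,.53,.55,.57,.58,.60): 
    P,y=arc(np.pi-.14+q,-.0155,.2868); print(q,rows(P,y,f)[[0,1,2,5]])
E
```

```text
[0.49245063 0.04983976 0.28809499] [-0.32918422 -0.17346906  0.63388651]
-0.05 [-0.323  0.002  0.032  0.351]
0 [-0.466 -0.021  0.032 -0.007]
0.05 [-0.61  -0.037  0.032 -0.365]
0.08 [-0.697 -0.043  0.032 -0.58 ]
0.1 [-0.755 -0.045  0.032 -0.723]
0.16 [-0.929 -0.046  0.032 -1.153]
0.21 [-1.074 -0.038  0.032 -1.511]
0.24 [-1.161 -0.03   0.032 -1.726]
0.26 [-1.218 -0.023  0.032 -1.869]
0.32 [-1.39   0.004  0.032 -2.299]
0.37 [-1.532  0.034  0.032 -2.657]
0.4 [-1.616  0.056  0.032 -2.872]
0.42 [-1.672  0.072  0.032 -3.015]
0.48 [-1.837  0.126  0.032 -3.445]
0.53 [-1.973  0.179  0.032 -3.803]
0.55 [-2.026  0.202  0.032 -3.946]
0.57 [-2.079  0.226  0.032 -4.089]
0.58 [-2.105  0.238  0.032 -4.161]
0.6 [-2.157  0.264  0.032 -4.304]
```

>>> step_arm(
  moves="0 -0.2 0 0.03 0 0 0; 0 -0.4 -0.02 0.03 0 0 0; 0 -0.466 -0.02 0.03 0 0 0; 0 -0.52 -0.03 0.03 0 0 -0.12; 0 -0.57 -0.035 0.03 0 0 -0.25; 0 -0.61 -0.037 0.03 0 0 -0.365; 0 -0.65 -0.04 0.03 0 0 -0.47; 0 -0.69 -0.043 0.03 0 0 -0.58; 0 -0.725 -0.045 0.03 0 0 -0.65; 0 -0.755 -0.045 0.03 0 0 -0.72; 0 -0.755 -0.045 0.03 0 0 -0.72",
)

```text
clock: 10.07
tcp_pos: [0.4854, 0.02, 0.2855]
tcp_rot: [0.721, 0.693, -0.001, -0.0]
force: [0.8, 0.6, 0.7]
opening: 0.0003
finger_force: 0.0
```

```bash
cat > nxt.py <<'E'
from plan import *
import sys
o=ctrl.get_obs(); print(o["tcp_pos"],o["force"],o["finger_force"])
Q=R.from_quat(o["tcp_rot"]); x=Q.apply([1,0,0]); yaw=np.arctan2(x[1],x[0]); print("yaw q",yaw-np.pi/2+.14)
t=np.array([-np.sin(yaw+np.pi/2),np.cos(yaw+np.pi/2)]); 
d=o["tcp_pos"][:2]-A; ph=np.arctan2(*(d[::-1]))%(2*np.pi)+np.arcsin(.0155/np.linalg.norm(d)); print("face q",ph-np.pi+.14)
for q in map(float,sys.argv[1:]): 
    P,y=arc(np.pi-.14+q,-.0155,.2868); print(q,rows(P,y,(o["tcp_pos"],yaw))[[0,1,2,5]])
E
python3 nxt.py .16 .2 .24 .26; python3 post.py
```

```text
[0.48544709 0.0199931  0.28554413] [0.76143748 0.5851276  0.65792083] 0.0
yaw q 0.09998943182067122
face q 0.10199839001237698
0.16 [-0.167  0.006 -0.031 -0.43 ]
0.2 [-0.283 -0.    -0.031 -0.716]
0.24 [-0.399 -0.002 -0.031 -1.003]
0.26 [-4.570e-01 -1.000e-03 -3.100e-02 -1.146e+00]
head 12890 ((0.6012329459190369, 0.00039846074650995433), 0.04700106754899025)
post 682 (0.485074520111084, 0.019503451883792877) 0.01865474320948124 phi-pi -0.1662637640364929
[0.48556904 0.02029139 0.28560623] [ 7.21014191e-01  6.92919809e-01 -8.14539231e-04 -1.09479071e-04] [-0.60566189  0.5028862  -0.22811478]
```

>>> step_arm(
  moves="0 -0.1 0 -0.03 0 0 -0.25; 0 -0.167 0 -0.03 0 0 -0.43; 0 -0.22 0 -0.03 0 0 -0.56; 0 -0.26 0 -0.03 0 0 -0.66; 0 -0.3 0 -0.03 0 0 -0.76; 0 -0.34 0 -0.03 0 0 -0.86; 0 -0.38 0 -0.03 0 0 -0.95; 0 -0.41 0 -0.03 0 0 -1.03; 0 -0.44 0 -0.03 0 0 -1.1; 0 -0.457 0 -0.03 0 0 -1.15; 0 -0.457 0 -0.03 0 0 -1.15",
)

```text
clock: 11.5
tcp_pos: [0.4854, 0.0021, 0.2872]
tcp_rot: [0.663, 0.749, -0.0, 0.001]
force: [0.8, -0.4, 0.2]
opening: 0.0004
finger_force: 0.0
```

```bash
python3 nxt.py .32 .36 .4 .42
```

```text
[0.48540414 0.00206007 0.28716561] [ 0.76679366 -0.43558639  0.15819907] 0.0
yaw q 0.26107945512214126
face q 0.25782671251394385
0.32 [-0.179 -0.037  0.009 -0.422]
0.36 [-0.295 -0.044  0.009 -0.708]
0.4 [-0.411 -0.046  0.009 -0.995]
0.42 [-0.469 -0.045  0.009 -1.138]
```

>>> step_arm(
  moves="0 -0.1 -0.02 0 0 0 -0.25; 0 -0.18 -0.037 0 0 0 -0.42; 0 -0.23 -0.04 0 0 0 -0.56; 0 -0.27 -0.044 0 0 0 -0.66; 0 -0.31 -0.044 0 0 0 -0.76; 0 -0.35 -0.046 0 0 0 -0.86; 0 -0.39 -0.046 0 0 0 -0.95; 0 -0.42 -0.046 0 0 0 -1.03; 0 -0.45 -0.045 0 0 0 -1.1; 0 -0.469 -0.045 0 0 0 -1.14; 0 -0.469 -0.045 0 0 0 -1.14",
)

```text
clock: 12.88
tcp_pos: [0.4858, -0.0167, 0.2872]
tcp_rot: [0.601, 0.799, -0.0, 0.0]
force: [-0.1, 0.4, -0.5]
opening: 0.0005
finger_force: 0.0
```

```bash
python3 nxt.py .47 .5 .52 .54 .56 .57 .58
```

```text
[ 0.48579915 -0.01670784  0.28715718] [-0.13232162  0.4364801  -0.51363181] 0.0
yaw q 0.42033077138543506
face q 0.41912898230493834
0.47 [-0.147 -0.014  0.009 -0.356]
0.5 [-0.233 -0.02   0.009 -0.571]
0.52 [-0.291 -0.023  0.009 -0.714]
0.54 [-0.349 -0.024  0.009 -0.857]
0.56 [-0.407 -0.024  0.009 -1.   ]
0.57 [-0.436 -0.024  0.009 -1.072]
0.58 [-0.465 -0.023  0.009 -1.144]
```

>>> step_arm(
  moves="0 -0.08 -0.01 0 0 0 -0.2; 0 -0.147 -0.014 0 0 0 -0.36; 0 -0.19 -0.018 0 0 0 -0.47; 0 -0.23 -0.02 0 0 0 -0.57; 0 -0.23 -0.02 0 0 0 -0.57",
)

```text
clock: 13.5
tcp_pos: [0.4874, -0.0247, 0.2871]
tcp_rot: [0.569, 0.823, 0.0, -0.001]
force: [-1.1, 2.3, 0.6]
opening: 0.0005
finger_force: 1.1
```

Contact comes exactly where notch 3 should be, so I push slowly past half-way.

```bash
python3 nxt.py .52 .54 .56 .57 .58
```

```text
[ 0.48739817 -0.0246855   0.28713603] [-1.09408168  2.32560962  0.58525106] 1.067645475268364
yaw q 0.5013437115631284
face q 0.4894072640094337
0.52 [-0.088 -0.013  0.008 -0.134]
0.54 [-0.146 -0.019  0.008 -0.277]
0.56 [-0.203 -0.024  0.008 -0.42 ]
0.57 [-0.232 -0.026  0.008 -0.492]
0.58 [-0.261 -0.028  0.008 -0.563]
```

>>> step_arm(
  moves="0 -0.03 -0.005 0 0 0 -0.07; 0 -0.06 -0.01 0 0 0 -0.13; 0 -0.09 -0.014 0 0 0 -0.2; 0 -0.12 -0.018 0 0 0 -0.28; 0 -0.15 -0.02 0 0 0 -0.35; 0 -0.18 -0.022 0 0 0 -0.42; 0 -0.205 -0.025 0 0 0 -0.49; 0 -0.225 -0.026 0 0 0 -0.55; 0 -0.225 -0.026 0 0 0 -0.55",
)

```text
clock: 14.62
tcp_pos: [0.4898, -0.0344, 0.2872]
tcp_rot: [0.537, 0.844, -0.0, 0.0]
force: [-0.3, -0.1, -0.4]
opening: 0.0007
finger_force: 0.0
```

>>> step_arm(
  moves="0 0.3 0 0 0 0 0; 0 0.6 0 0 0 0 0; 0 0.6 0 -1.2 0 0 0; 0 0.6 0 -2.4 0 0 0; 0 0.6 0 -2.9 0 0 0; 0 0.6 0 -2.9 0 0 0",
)

```text
clock: 15.38
tcp_pos: [0.4794, -0.0113, 0.4044]
tcp_rot: [0.536, 0.844, 0.001, 0.001]
force: [-0.8, 1.1, 0.2]
opening: 0.0002
finger_force: 0.0
```

```bash
python3 - <<'E'
from plan import *
for n in ("scene","side"):
    r=pts(cam(n)).reshape(-1,3); m=np.linalg.norm(r[:,:2]-A,axis=1)
    p=r[(m>.095)&(m<.135)&(r[:,2]>.109)&(r[:,2]<.135)]; c=p.mean(0); print(n,len(p),c,"phi-pi",np.angle(-complex(*(c[:2]-A))))
o=ctrl.get_obs(); print(o["tcp_pos"])
# button
print(rows([.470,.345,.40],np.pi/2)); print(rows([.470,.345,.28],np.pi/2))
E
python3 post.py
```

```text
scene 34 [ 0.50205166 -0.05546687  0.11968721] phi-pi 0.5129836056261371
side 65 [ 0.49608219 -0.05748095  0.12058896] phi-pi 0.5031451592458992
[ 0.47893677 -0.01146528  0.40230607]
[ 8.163e+00  3.583e+00  6.000e-02 -1.200e-02 -4.000e-03  3.142e+00]
[ 8.160e+00  3.587e+00  3.060e+00 -1.200e-02 -4.000e-03  3.142e+00]
head 5800 ((0.6007598638534546, 0.0007706625037826598), 0.04652200639247894)
[ 0.47896586 -0.0115962   0.40188585] [ 5.36430071e-01  8.43943555e-01 -7.42490104e-04 -1.22629833e-03] [-0.01384472  0.01628961 -0.08551119]
```

Both cameras put the lever at 0.50–0.51 rad, so q ≈ 0.645, which is notch 4. On to the button.

>>> step_arm(
  moves="0 1.4 0.6 0 0 0 0.6; 0 2.9 1.2 0 0 0 1.2; 0 4.3 1.8 0 0 0 1.8; 0 5.6 2.4 0 0 0 2.4; 0 6 2.7 0 0 0 3.1; 0 6.16 2.75 0 0 0 3.1; 0 6.16 2.75 0 0 0 3.1; 0 6.16 2.75 0 0 0 3.1",
)

```text
clock: 16.52
tcp_pos: [0.475, 0.2559, 0.403]
tcp_rot: [0.706, 0.708, -0.001, 0.0]
force: [-1.3, 0.3, -0.2]
opening: 0.0007
finger_force: 0.0
```

```bash
python3 - <<'E'
from plan import *
d=cam("wrist"); cv2.imwrite("pics/w2.png",d["frame"]); r=pts(d).reshape(-1,3)
b=r[(np.linalg.norm(r[:,:2]-[.47,.345],axis=1)<.04)&(abs(r[:,2]-.059)<.006)]
c,rr=cv2.minEnclosingCircle(b[:,:2].astype(np.float32)); print(len(b),c,rr,np.median(b[:,2]))
o=ctrl.get_obs(); print(o["tcp_pos"]); print(rows([*c,.275],np.pi/2))
E
```

```text
1198 (0.4701504409313202, 0.3486963212490082) 0.020000601187348366 0.058462483888468364
[0.47504865 0.25594121 0.40311939]
[ 2.321e+00 -1.160e-01  3.201e+00 -2.000e-03  5.000e-03  1.700e-02]
```

View pics/w2.png

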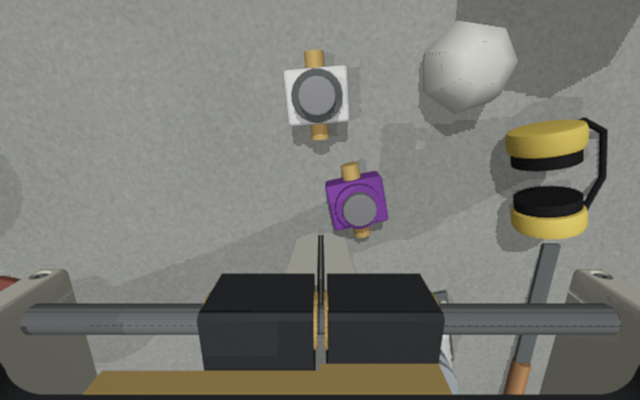

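The wrist view shows the valve with its grey button at (317,95) and the purple look-alike at (357,205). The button radius is 20 mm and its height 58.5 mm, both as described. Its centre is (0.470, 0.348).

>>> step_arm(
  moves="0 1.2 -0.06 0 0 0 0; 0 2.29 -0.12 0 0 0 0; 0 2.29 -0.12 0 0 0 0; 0 2.29 -0.12 1.3 0 0 0; 0 2.29 -0.12 2.5 0 0 0; 0 2.29 -0.12 3.3 0 0 0; 0 2.29 -0.12 3.5 0 0 0; 0 2.29 -0.12 3.5 0 0 0; 0 2.29 -0.12 3.5 0 0 0",
)

```text
clock: 17.7
tcp_pos: [0.4703, 0.3491, 0.2649]
tcp_rot: [0.706, 0.709, 0.002, 0.0]
force: [-0.2, -0.7, 0.5]
opening: 0.0005
finger_force: 0.0
```

>>> step_arm(
  moves="0 -0.04 0 0.3 0 0 0; 0 -0.04 0 0.45 0 0 0; 0 -0.04 0 0.5 0 0 0; 0 -0.04 0 0.55 0 0 0; 0 -0.04 0 0.6 0 0 0; 0 -0.04 0 0.64 0 0 0; 0 -0.04 0 0.64 0 0 0",
)

```text
clock: 18.58
tcp_pos: [0.4695, 0.3474, 0.2385]
tcp_rot: [0.705, 0.709, -0.0, -0.0]
force: [-2.5, -2.2, 8.8]
opening: 0.0006
finger_force: 4.3
```

>>> step_arm(
  moves="0 0 0 0.03 0 0 0; 0 0 0 0.06 0 0 0; 0 0 0 0.06 0 0 0",
)

```text
clock: 18.95
tcp_pos: [0.4696, 0.3472, 0.2382]
tcp_rot: [0.706, 0.709, 0.0, -0.0]
force: [-6.4, -3.3, 21.8]
opening: 0.0007
finger_force: 10.6
```

The button bottomed at about 6.8 mm with the force climbing past its spring. Now I retract.

>>> step_arm(
  moves="0 0 0 -0.2 0 0 0; 0 0 0 -0.6 0 0 0; 0 0 0 -1.8 0 0 0; 0 0 0 -3 0 0 0; 0 0 0 -3.5 0 0 0; 0 0 0 -3.5 0 0 0; 0 0 0 -3.5 0 0 0",
)

```text
clock: 19.82
tcp_pos: [0.4691, 0.3476, 0.374]
tcp_rot: [0.705, 0.709, -0.001, -0.0]
force: [0.5, 0.0, 0.1]
opening: 0.0005
finger_force: 0.0
```

```bash
python3 - <<'E'
from plan import *
for n in ("scene","side"):
    r=pts(cam(n)).reshape(-1,3); m=np.linalg.norm(r[:,:2]-A,axis=1)
    p=r[(m>.095)&(m<.135)&(r[:,2]>.109)&(r[:,2]<.135)]; c=p.mean(0); print(n,len(p),"q",np.angle(-complex(*(c[:2]-A)))+.14)
    b=r[(np.linalg.norm(r[:,:2]-[.47,.347],axis=1)<.015)&(r[:,2]<.08)]; print("button z",len(b),np.median(b[:,2]) if len(b) else 0)
o=ctrl.get_obs(); print(o["tcp_pos"],o["force"],o["clock"])
E
```

```text
scene 32 q 0.6537866645784814
button z 42 0.05892893899051854
side 66 q 0.6428883983417019
button z 52 0.05989437315015933
[0.46917971 0.34755345 0.37355387] [-0.18756228 -0.88700322 -0.54732846] 19.925
```

```bash
python3 -c "
from bench import ctrl
print(ctrl.close_job())"
```

```text
the job is handed in; nothing more can be done
None
```

I handed the job in with the lever pushed to its stop and clicked forward to rest in notch 4 (about 0.645 rad by camera), and the button pressed fully down and back up. The highest force I saw on the lever was about 9 N, and the job took about 20 s. No verdict was returned.

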